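# Hang the screwdriver back on the crowded tool rack

## Task

Take the large screwdriver out of the wooden block and hang it upright on the empty middle hook of the tool rack, between the two tools hanging there: slide its blade in from the front between the two prongs and past the sprung catches until it is fully home and both catches have closed behind it, then let the handle down onto the prongs and release it. The hook may have slipped on its rail, so feel for it gently (never press the screwdriver against the rack with more than 25 N), and leave the two neighbouring tools hanging where they are.

Things in the scene. Friction and masses are not known exactly. Their poses are not given: they have to be found in the camera images.
- driver_grip (a point): Centre of the large screwdriver's handle; it stands blade down in the block. Site y points up along the tool, x and z are level. Handle: 49 mm below to 49 mm above this point, 20 mm thick along x, 25 mm along z. Below it on the same axis a straight shank, 86 mm long, 6 mm along x, 5 mm along z; tip 135 mm below this point. 0.04 to 0.08 kg. Hang it with its x along the rack's x (either way).
- block: Fixed wooden screwdriver block, 55 (x) x 130 (y) x 92 mm high, origin at the centre of its underside. The screwdriver's hole is at x = 0, y = +33 mm, 10.5 mm square, 89 mm deep; the handle's foot stands on the block's top. The other hole is empty.
- rack: Fixed tool rack; origin on the worktop below the middle of its rail, x away from the hooks' open front, y along the rail, z up. Base plate 10 mm high; rail and clamps up to 129 mm high at x = -13 to +13 mm. Three hooks 44 mm apart, each of two level steel prongs 6 mm thick pointing to -x, their tops 118 mm high.
- rack_seat (a point): Nominal seat of the empty middle hook: where a hung shank's axis meets the height of the prong tops (118 mm), 40 mm in front of the rail; axes as the rack. The real hook is slipped by up to 9.5 mm either way along y and 6 mm along x, shown by no reading; it is firm in use. A crossbar stops the shank at the real seat. Catches: first touched 15 mm before it, closed behind the shank 1 mm before it.
- catch_left (a joint): Left (+y) sprung catch finger of the middle hook, 12 mm long, slanting inward away from the open end. 0 = closed; it grows as the shank pushes by (both to about 0.2 rad, or one more and the other less if the shank runs off-centre) and springs back to 0 once the shank is behind it. Both together resist the push with about 3 to 9 N.
- catch_right (a joint): Right (-y) sprung catch finger of the middle hook, like the left one: 0 = closed, grows as it is pushed aside.
- small_driver_mid (a point): Centre of the handle of the small screwdriver (handle 86 x 12 x 14 mm) that hangs loosely on the left hook (rack y = +44 mm), its handle top 86 mm above the prongs. A bystander: leave it.
- probe_mid (a point): Middle of the handle of the test probe (handle about 16 mm, flange 23 mm wide) that hangs loosely on the right hook (rack y = -44 mm), its top 70 mm above the prongs. A bystander: leave it.
- rack_mouth (a point): Nominal prong ends of the middle hook, 30 mm in front of the seat, midway between the prongs, at the height of their tops; the real ones are slipped with the hook. These prongs are flat bars 14 mm wide, square-ended, with a gap of 7 mm for the 5 mm shank. A shank more than about 1.2 mm off the real middle meets a prong end and is stopped there.

How it is judged:
By the outcome, as a careful person would: the job done as asked, in the order asked, and still so for the second after the job is handed in, with the robot touching nothing.
It also fails if it takes over 64 s, if anything falls off the work surface, if the arm or the gripper's body presses on something with over 40 N, if the wrist force passes 120 N, or if a joint passes its speed limit or range.

## Robot

A 6-joint arm with a two-finger parallel gripper is mounted at the origin on a cart in front of the work surface, level with it; the furniture and walls round the work are solid. World frame = base frame: x ahead of the robot, y to its left, z up, the work surface at z = 0. Lengths are in m, angles in degrees, forces in N, time in s.
With the tool pointing down it reaches from about 0.4 to 0.825 m from the base axis. Payload 7 kg.
Tool frame: the origin (TCP) lies midway between the tips of the shut fingers; the grasp point (between the pads) lies r.pinch_z behind it (r.pinch_z is the distance from the TCP to the grasp point, in m); z points along the fingers, y is the line along which they close (so a half turn about z gives the same grasp; the last joint's range is limited). The gripper opens to 88 mm and grips with 3 to 60 N. Pads are 19 mm wide; open, the fingers measure 130 mm over their backs; the gripper's body (78 mm by 193 mm) begins 47 mm behind the grasp point.
Start: joints at [-53.107, 20.546, 0.682, 0, -70.136, -16.507], TCP at [0.235, -0.633, 0.227] pointing down, gripper open.
Joint ranges: [-176.03, 176.03], [-82.01, 121.73], [-58.28, 71.71], [-173.87, 95.51], [-174.79, -0.11], [-173.66, 173.66]. Speed limits (degrees/s): [136.94, 136.94, 172.46, 180, 180, 180].

## Interface

Orientations are given as [roll, pitch, yaw] about the fixed x, y, z axes, in that order (R = Rz(yaw) Ry(pitch) Rx(roll)).
In Python, from plant import r, optics, job gives the robot as it stands.
- The arm moves only by the shell command python3 -m crank 'ROWS' [FORCE]. ROWS is JSON, a list of rows, each an object with "xyz": the shift along the tool's x, y, z in units of 30 mm (1.0 is 30 mm), a list of three; "delta_rot": the turn, a rotation vector about the tool's x, y, z in degrees, a list of three; "claw": the closure, from 0 (fully open) to 1 (shut). A call has 1 to 20 rows; each row is the pose to reach, as a shift and turn from the pose commanded when the call began, along the tool's axes at that moment; what a row does not reach only later rows make up. A row lasts 1/8 s, in which the tool goes at most 62.5 mm and 10.7 degrees, less where a joint would pass 70% of its speed; a pose out of reach is approached as far as the arm can. A call with a gripper value outside its range is refused whole. The fingers move at their own pace and stop on an object; FORCE is the grip in N (left out, the last holds). Time passes only in rows, so rows that repeat a pose let the fingers close. It gives the time, the measured TCP pose, the force, the opening and the grip force at its end, in the units of the state.
- r.get_state(): the state, without advancing time (a new reading comes with each control period).
- optics.capture(name): name is "side" or "top" or "wrist"; returns a dict with "img" (420x560x3 uint8, blue, green, red), "fovy" (degrees; the focal length in pixels is half the picture's height over the tangent of half this angle, whatever the lens; pixels are square), "cx", "cy" (the principal point, pixels), "eye" and "rotation" of the camera in the world; the wrist camera has in their place "hand_eye" (4x4, takes a point from camera to tool coordinates, whose origin is the TCP and whose axes are the flange's). Camera axes: x right, y up, looking along -z (the intrinsics and any distortion apply to the point x, -y, -z); pixel columns grow to the right and rows downward; lengths in m; the calibration is good to about 2 mm. A picture is of the moment at which its call begins: read the wrist's pose just before it. There is no depth.
- job.close_job(): hands the job in; it is judged then, once.
The state is a dict: "time_s": time; "joints": joint angles; "qd": joint speeds; "joint_torque": joint torques, N m; "tcp_pos": TCP position; "eef_rot": TCP orientation; "contact_force": force on the tool from outside, world axes, zero at the start; "moment": the same for the moment, N m; "gripper_width": finger opening in m; "gripper_force": force on a finger pad.
Only numpy, scipy, OpenCV 4.12 (cv2) and the standard library are available. Lean on these libraries where they do the work, as an engineer would, in place of code of your own. Each camera call takes 0.05 s, during which the arm holds its last target. There are 200 camera calls.

## Working session

There is one attempt and no reset: what is moved stays moved. The work goes in short steps, Python scripts to look and compute and a shell command to move; the robot and the scene stay as the last step left them, time stands still between calls to the robot, and variables do not carry over. Pictures are saved under pics/ and viewed, at most 10 in all, crops included, and the job is handed in when it is done.

```bash
ls; mkdir -p pics; python3 - <<'E'
from plant import r,optics,job
import cv2,numpy as np
s=r.get_state();print(s, r.pinch_z)
ims=[]
for n in ["side","top"]:
    c=optics.capture(n);cv2.imwrite(f"pics/{n}0.png",c["img"])
    print(n,{k:(np.round(v,4).tolist() if k!='img' else 0) for k,v in c.items()})
c=optics.capture("wrist");print({k:(np.round(v,4).tolist() if k!='img' else 0) for k,v in c.items()})
E
```

```text
pics
{'time_s': 0.0, 'joints': array([-5.31084697e+01,  2.05907495e+01,  6.32137586e-01, -2.13712845e-02,
       -7.01372639e+01, -1.65065877e+01]), 'qd': array([-0.00477956, -0.08841535,  0.08634522,  0.08392556, -0.06482558,
       -0.04488045]), 'joint_torque': array([ 1.15142561e-04, -5.82725573e+01,  2.93065470e+01,  6.99709922e+00,
        7.22651108e-03, -1.63213567e-04]), 'tcp_pos': array([ 0.2349104 , -0.63225252,  0.22561408]), 'eef_rot': array([ 1.79902367e+02, -7.98127172e-03, -1.59622329e+02]), 'contact_force': array([ 0.09412413,  0.30617884, -0.86766493]), 'moment': array([ 0.02750505, -0.01280644, -0.00106843]), 'gripper_force': 0.0, 'gripper_width': 0.08769009850806718} 0.0188
side {'img': 0, 'fovy': 47.6219, 'cx': 289.8425, 'cy': 212.0162, 'eye': [0.2001, 0.512, 0.4456], 'rotation': [65.9775, -0.9295, -151.7695]}
top {'img': 0, 'fovy': 55.0189, 'cx': 284.9381, 'cy': 213.0932, 'eye': [0.4071, -0.1969, 0.9616], 'rotation': [10.8496, -0.1097, -91.448]}
{'img': 0, 'fovy': 62.951, 'cx': 277.1142, 'cy': 211.5087, 'hand_eye': [[-0.0003, 0.9622, 0.2725, 0.0732], [1.0, 0.0003, 0.0, 0.0], [-0.0, 0.2725, -0.9622, -0.1584], [0.0, 0.0, 0.0, 1.0]]}
```

View pics/side0.png

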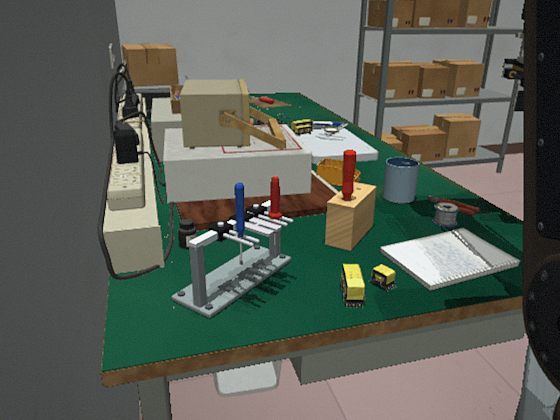

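View pics/top0.png

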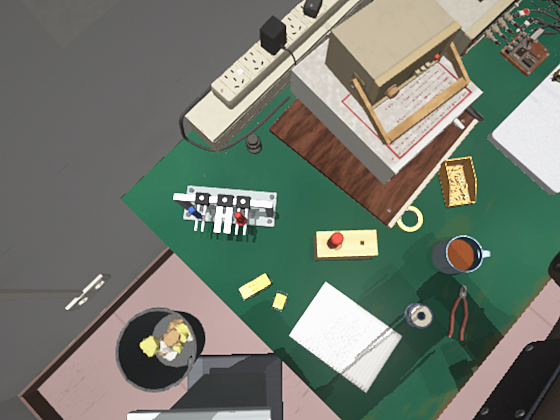

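The side view shows the rack with the blue small driver (239,210) and the red probe (275,197), and the block with the large red driver (349,175). In the top view the rack is around (228,210), the block around (347,244) and the driver around (336,240). Next: helpers and an enlarged crop.

```bash
cat > h.py <<'E'
import cv2,numpy as np
from scipy.spatial.transform import Rotation as R
from plant import r,optics,job
def cam(n):
    s=r.get_state();c=optics.capture(n);f=210/np.tan(np.radians(c["fovy"]/2))
    if n=="wrist":
        T=np.eye(4);T[:3,:3]=R.from_euler('xyz',s["eef_rot"],degrees=True).as_matrix();T[:3,3]=s["tcp_pos"]
        T=T@c["hand_eye"];Rm,e=T[:3,:3],T[:3,3]
    else: Rm=R.from_euler('xyz',np.ravel(c["rotation"]),degrees=True).as_matrix() if np.size(c["rotation"])==3 else np.array(c["rotation"]);e=np.array(c["eye"])
    return dict(img=c["img"],f=f,cx=c["cx"],cy=c["cy"],R=Rm,e=e)
def ray(c,u,v):
    d=c["R"]@np.array([(u-c["cx"])/c["f"],-(v-c["cy"])/c["f"],-1]);return d/np.linalg.norm(d)
def onz(c,u,v,z):
    d=ray(c,u,v);return c["e"]+d*(z-c["e"][2])/d[2]
def proj(c,p):
    q=c["R"].T@(np.array(p)-c["e"]);return c["cx"]-c["f"]*q[0]/q[2],c["cy"]+c["f"]*q[1]/q[2]
def cross(c1,p1,c2,p2):
    d1,d2=ray(c1,*p1),ray(c2,*p2);A=np.stack([d1,-d2],1)
    t=np.linalg.lstsq(A,c2["e"]-c1["e"],rcond=None)[0]
    a,b=c1["e"]+t[0]*d1,c2["e"]+t[1]*d2;return (a+b)/2,np.linalg.norm(a-b)
def red(img):
    h=cv2.cvtColor(img,cv2.COLOR_BGR2HSV);return (((h[...,0]<8)|(h[...,0]>172))&(h[...,1]>150)&(h[...,2]>80)).astype(np.uint8)
E
python3 - <<'E'
from h import *
t=cam("top");s=cam("side")
for n,c in (("top",t),("side",s)):
    k,l,st,ce=cv2.connectedComponentsWithStats(red(c["img"]))
    for i in range(1,k):
        if st[i,4]>25: print(n,st[i],ce[i].round(1))
g=t["img"]
for p in [(336,240)]: print(onz(t,*p,.19))
# block top by colour
h=cv2.cvtColor(g,cv2.COLOR_BGR2HSV)
m=((h[...,0]>10)&(h[...,0]<25)&(h[...,1]>60)&(h[...,2]>150)).astype(np.uint8);m[:225]=0;m[265:]=0;m[:,:305]=0;m[:,385:]=0
pts=np.argwhere(m)[:,::-1].astype(np.float32)
rc=cv2.boxPoints(cv2.minAreaRect(pts));print([onz(t,*p,.092).round(4).tolist() for p in rc],rc.tolist())
a=cv2.resize(g[180:245,165:285],None,fx=5,fy=5,interpolation=cv2.INTER_CUBIC)
cv2.imwrite("pics/c1.png",a)
E
```

```text
top [235 212  11  14  72] [239.4 218.4]
top [331 232  12  13 122] [336.6 238.3]
side [259  97  15   7  54] [266.3 100. ]
side [342 150  14  50 510] [348.2 173.1]
side [269 177  13  42 343] [274.6 198.5]
[ 0.49974243 -0.29895868  0.19      ]
[[0.5308, -0.2685, 0.092], [0.532, -0.4011, 0.092], [0.4766, -0.3992, 0.092], [0.4756, -0.2682, 0.092]] [[315.65594482421875, 231.67811584472656], [376.4217529296875, 229.65260314941406], [377.26971435546875, 255.0910186767578], [316.50390625, 257.11651611328125]]
```

View pics/c1.png

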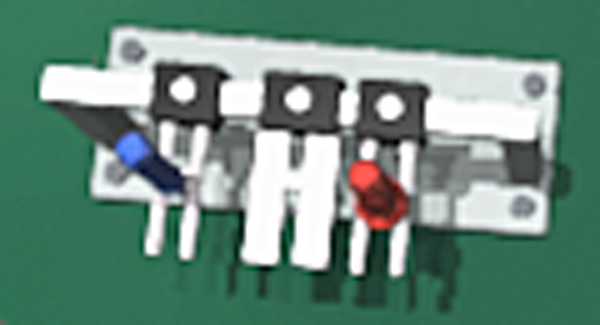

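```bash
cat >> h.py <<'E'
def plan(pos,rpy,cur=None):
    s=r.get_state();p,e=cur if cur is not None else (s["tcp_pos"],s["eef_rot"])
    A=R.from_euler('xyz',e,degrees=True);B=R.from_euler('xyz',rpy,degrees=True)
    print("xyz",(A.inv().apply(np.array(pos)-p)/.03).round(3).tolist(),"rot",np.degrees((A.inv()*B).as_rotvec()).round(2).tolist())
E
python3 - <<'E'
from h import *
t=cam("top")
P=lambda u,v,z:onz(t,165+u/5,180+v/5,z)
for n,u,v,z in [("railL",42,83,.126),("railR",538,120,.126),("clL",183,88,.129),("clM",300,100,.129),("clR",390,106,.129),("prL",262,264,.118),("prR",310,266,.118),("plateTL",113,30,.01),("TR",560,65,.01),("BL",93,195,.01),("BR",547,235,.01),("LpL",153,253,.118),("LpR",188,258,.118),("RpL",358,272,.118),("RpR",397,274,.118)]: print(n,P(u,v,z).round(4))
plan([.502,-.300,.29],[180,0,-90],([.235,-.633,.227],[180,0,-159.62]))
E
```

```text
railL [0.6087 0.0336 0.126 ]
railR [ 0.5874 -0.1769  0.126 ]
clL [ 0.6044 -0.0269  0.129 ]
clM [ 0.5979 -0.0765  0.129 ]
clR [ 0.5944 -0.1145  0.129 ]
prL [ 0.5299 -0.059   0.118 ]
prR [ 0.5286 -0.0793  0.118 ]
plateTL [0.6624 0.0318 0.01  ]
TR [ 0.6395 -0.1853  0.01  ]
BL [0.581  0.0397 0.01  ]
BR [ 0.5562 -0.1773  0.01  ]
LpL [ 0.5357 -0.013   0.118 ]
LpR [ 0.5332 -0.0278  0.118 ]
RpL [ 0.5255 -0.0995  0.118 ]
RpR [ 0.5242 -0.116   0.118 ]
xyz [-12.208, 7.306, -2.1] rot [0.0, 0.0, -69.62]
```

```bash
python3 -m crank '[{"xyz":[-2,1.2,-1.5],"delta_rot":[0,0,-10],"claw":0},{"xyz":[-4,2.4,-2.1],"delta_rot":[0,0,-20],"claw":0},{"xyz":[-6,3.6,-2.1],"delta_rot":[0,0,-30],"claw":0},{"xyz":[-8,4.8,-2.1],"delta_rot":[0,0,-40],"claw":0},{"xyz":[-10,6,-2.1],"delta_rot":[0,0,-50],"claw":0},{"xyz":[-12.2,7.3,-2.1],"delta_rot":[0,0,-60],"claw":0},{"xyz":[-12.2,7.3,-2.1],"delta_rot":[0,0,-69.6],"claw":0},{"xyz":[-12.2,7.3,-2.1],"delta_rot":[0,0,-69.6],"claw":0},{"xyz":[-12.2,7.3,-2.1],"delta_rot":[0,0,-69.6],"claw":0},{"xyz":[-12.2,7.3,-2.1],"delta_rot":[0,0,-69.6],"claw":0}]'
python3 - <<'E'
from h import *
s=r.get_state();print(s["tcp_pos"],s["eef_rot"])
c=cam("wrist");cv2.imwrite("pics/w1.png",c["img"])
print(proj(c,[.502,-.3,.19]),proj(c,[.504,-.334,.092]))
E
```

```text
time_s: 1.55
tcp_pos: [0.5012, -0.3008, 0.2896]
eef_rot: [180.0, -0.0, -90.1]
contact_force: [-0.7, 0.1, 0.3]
gripper_width: 0.0874
gripper_force: 0.0
[ 0.50117913 -0.30080046  0.28959001] [ 1.79991847e+02 -4.18208362e-03 -9.01230679e+01]
(np.float64(276.3687510853595), np.float64(212.80480463187635)) (np.float64(274.5463521891305), np.float64(154.86551453116644))
```

View pics/w1.png

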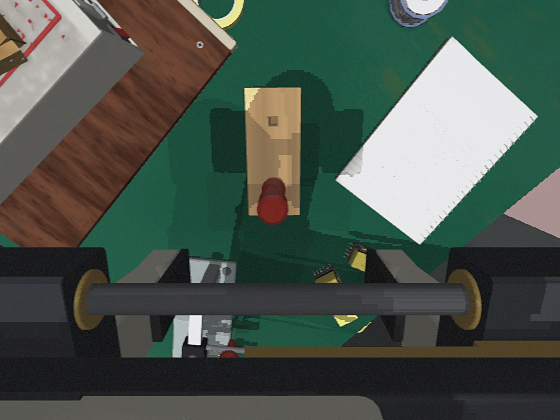

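The wrist view shows the block with its right-hand hole occupied, the driver's top centre near (272,207) and its foot near (273,185). The empty hole is at (273,121). Next I measure the handle's section.

```bash
python3 - <<'E'
from h import *
c=cam("wrist");g=c["img"]
h=cv2.cvtColor(g,cv2.COLOR_BGR2HSV)
m=(((h[...,0]<6)|(h[...,0]>172))&(h[...,1]>140)).astype(np.uint8);m[:170]=0;m[235:]=0;m[:,:245]=0;m[:,300:]=0
for v in range(174,228,3):
    u=np.where(m[v])[0]
    if len(u): print(v,u.min(),u.max(),int(g[v,272,2]))
a=cv2.resize(g[165:235,230:320],None,fx=8,fy=8,interpolation=cv2.INTER_CUBIC);cv2.imwrite("pics/c2.png",a)
print(onz(c,272,207,.19),onz(c,300,87,.092),onz(c,300,215,.092),onz(c,246,87,.092),onz(c,273,121,.092))
E
```

```text
180 270 279 89
183 264 283 91
186 262 283 79
189 262 284 81
192 262 284 80
195 260 283 108
198 259 284 108
201 259 286 119
204 258 286 117
207 257 286 116
210 257 287 117
213 258 286 115
216 259 286 116
219 261 284 118
222 265 280 117
[ 0.50534748 -0.30486543  0.19      ] [ 0.47875147 -0.40001178  0.092     ] [ 0.4767365  -0.26949681  0.092     ] [ 0.53158055 -0.4001568   0.092     ] [ 0.50535776 -0.36791769  0.092     ]
```

View pics/c2.png

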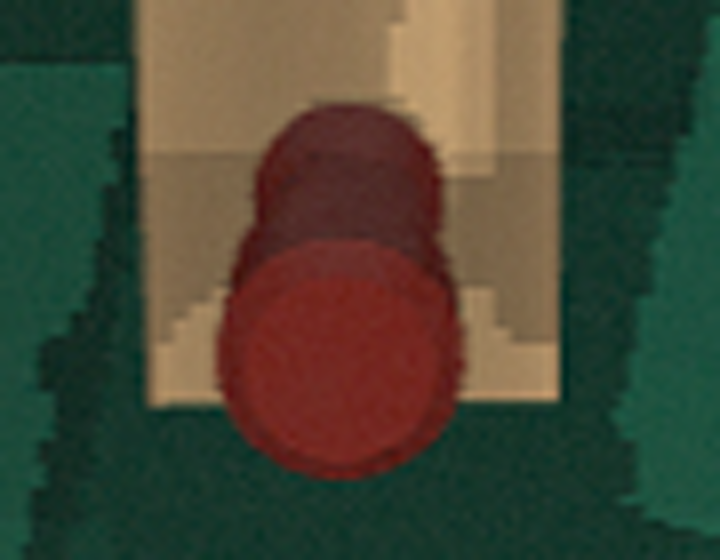

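```bash
python3 -m crank '[{"xyz":[0.1,-0.13,0],"delta_rot":[0,0,-0.8],"claw":0},{"xyz":[0.1,-0.13,1.5],"delta_rot":[0,0,-0.8],"claw":0},{"xyz":[0.1,-0.13,3],"delta_rot":[0,0,-0.8],"claw":0},{"xyz":[0.1,-0.13,4.2],"delta_rot":[0,0,-0.8],"claw":0},{"xyz":[0.1,-0.13,4.97],"delta_rot":[0,0,-0.8],"claw":0},{"xyz":[0.1,-0.13,4.97],"delta_rot":[0,0,-0.8],"claw":0.3},{"xyz":[0.1,-0.13,4.97],"delta_rot":[0,0,-0.8],"claw":0.6},{"xyz":[0.1,-0.13,4.97],"delta_rot":[0,0,-0.8],"claw":1},{"xyz":[0.1,-0.13,4.97],"delta_rot":[0,0,-0.8],"claw":1},{"xyz":[0.1,-0.13,4.97],"delta_rot":[0,0,-0.8],"claw":1},{"xyz":[0.1,-0.13,4.97],"delta_rot":[0,0,-0.8],"claw":1},{"xyz":[0.1,-0.13,4.97],"delta_rot":[0,0,-0.8],"claw":1}]' 50
```

```text
time_s: 3.15
tcp_pos: [0.5058, -0.3029, 0.1405]
eef_rot: [-180.0, -0.0, -89.2]
contact_force: [-0.5, -0.2, 0.2]
gripper_width: 0.0237
gripper_force: 0.0
```

```bash
python3 -m crank '[{"xyz":[0,0,0],"delta_rot":[0,0,0],"claw":1},{"xyz":[0,0,0],"delta_rot":[0,0,0],"claw":1},{"xyz":[0,0,0],"delta_rot":[0,0,0],"claw":1}]' 50
```

```text
time_s: 3.52
tcp_pos: [0.5058, -0.3029, 0.1404]
eef_rot: [180.0, 0.0, -89.2]
contact_force: [-0.1, 0.0, 0.0]
gripper_width: 0.0201
gripper_force: 50.0
```

```bash
python3 -m crank '[{"xyz":[0,0,-0.7],"delta_rot":[0,0,0],"claw":1},{"xyz":[0,0,-1.8],"delta_rot":[0,0,0],"claw":1},{"xyz":[0,0,-2.9],"delta_rot":[0,0,0],"claw":1},{"xyz":[0,0,-3.85],"delta_rot":[0,0,0],"claw":1},{"xyz":[0,0,-3.85],"delta_rot":[0,0,0],"claw":1},{"xyz":[-1,0,-3.85],"delta_rot":[0,0,1],"claw":1},{"xyz":[-2.5,0.03,-3.85],"delta_rot":[0,0,2],"claw":1},{"xyz":[-4,0.06,-3.85],"delta_rot":[0,0,4],"claw":1},{"xyz":[-5.5,0.09,-3.85],"delta_rot":[0,0,5],"claw":1},{"xyz":[-7,0.12,-3.85],"delta_rot":[0,0,6],"claw":1},{"xyz":[-7.9,0.12,-3.85],"delta_rot":[0,0,6.8],"claw":1},{"xyz":[-7.9,0.12,-3.85],"delta_rot":[0,0,6.8],"claw":1},{"xyz":[-7.9,0.12,-3.85],"delta_rot":[0,0,6.8],"claw":1},{"xyz":[-7.9,0.12,-3.85],"delta_rot":[0,0,6.8],"claw":1}]' 50
python3 - <<'E'
from h import *
s=r.get_state();print(s["tcp_pos"],s["eef_rot"])
c=cam("wrist");np.savez("w2.npz",**c)
print(proj(c,[.529,-.069,.118]),proj(c,[.559,-.072,.118]))
g=c["img"];u,v=map(int,proj(c,[.559,-.072,.118]));print(u,v)
a=cv2.resize(g[v-70:v+80,max(0,u-110):u+90],None,fx=4,fy=4,interpolation=cv2.INTER_CUBIC);cv2.imwrite("pics/c3.png",a);print(a.shape)
E
```

```text
time_s: 5.28
tcp_pos: [0.4988, -0.0667, 0.2556]
eef_rot: [180.0, -0.0, -96.1]
contact_force: [0.1, 0.2, -0.6]
gripper_width: 0.0198
gripper_force: 50.0
[ 0.49878905 -0.06665749  0.25558122] [ 1.79964613e+02 -1.11848855e-02 -9.60623292e+01]
(np.float64(243.23284709569862), np.float64(201.08812929686016)) (np.float64(209.3356632826762), np.float64(201.30296123761352))
209 201
(600, 800, 3)
```

View pics/c3.png

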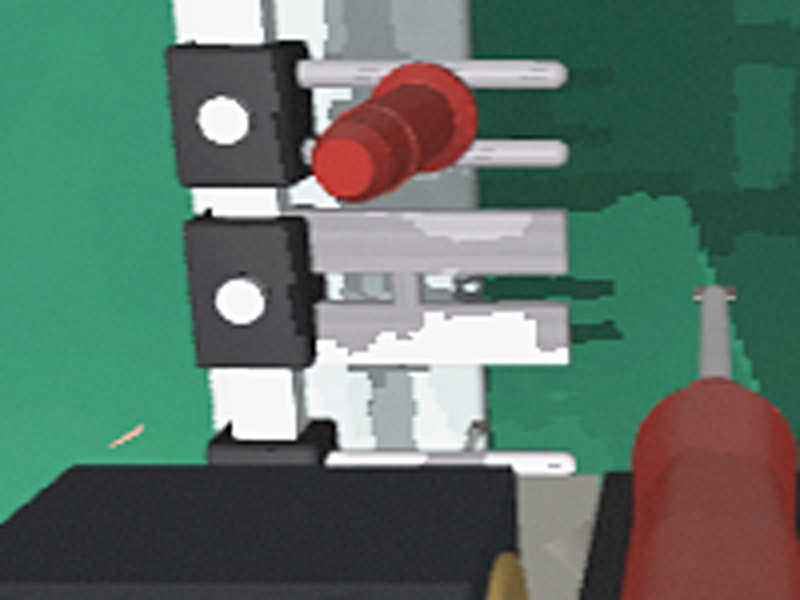

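The crop (offset 99,131; ×4) shows the middle hook's prong ends at x≈568, with inner edges at rows 273 and 303, so the gap middle is at row 287.7. The crossbar's front edge is at x≈420. The shank tip is at (714,293), at nearly the same height.

```bash
python3 - <<'E'
from h import *
d=np.load("w2.npz");c={k:d[k] for k in d};g=c["img"].astype(int)
print("gap",g[185:225,226:240].mean((1,2)).round().astype(int).tolist())
print("tip\n",g[198:212,268:288].mean(2).round().astype(int))
A=R.from_euler('xyz',[180,0,-96.06],degrees=True)
tcp=np.array([.49879,-.06666,.25558])
for n,u,v,z in [("mouth",241,202.9,.118),("bar",204,202.9,.118),("tip",277.5,204,.1216)]:
    p=onz(c,u,v,z);print(n,p.round(4),"tool",(A.inv().apply(p-tcp)*1000).round(2))
E
```

```text
gap [193, 189, 185, 183, 188, 181, 181, 179, 177, 174, 181, 186, 186, 188, 135, 54, 54, 55, 55, 54, 61, 124, 147, 181, 199, 195, 212, 214, 215, 214, 213, 211, 209, 228, 249, 250, 255, 119, 85, 91]
tip
 [[ 90  88  90  90  88  87  93 103 104  94  68  66  69  67  64  69  68  69
   68  70]
 [ 88  87  87  87  90  90  87  93 104  92  63  71  71  70  67  68  68  68
   68  68]
 [ 87  89  91  88  89  90  89  95 102  93  65  67  65  69  69  68  71  66
   69  70]
 [ 90  87  88  88  90  89  92  92 101  86  66  66  64  66  63  68  71  67
   69  68]
 [ 90  89  91  88  95  94  92 100 122 129 111  84  81  82  78  67  68  66
   69  68]
 [ 90  90  90  87 102 109 105 124 152 151 150 138 107  96  90  67  66  70
   70  71]
 [ 92  89  91  87  96 105 118 143 150 150 151 146 123  91  84  69  68  69
   71  67]
 [ 89  91  91  85 138 180 153 146 149 151 148 147 149 167 146  67  72  68
   70  67]
 [ 90  90  89  91  85  75 112 146 150 150 150 144 117  60  62  68  69  70
   70  69]
 [ 91  89  90  90  90  92 119 147 149 150 151 144 124  81  67  68  70  65
   66  70]
 [ 91  91  91  90  93  92 121 146 149 149 147 147 125  84  67  68  66  69
   70  71]
 [ 91  91  90  90  88  91 119 147 149 150 150 146 125  83  66  68  70  70
   67  67]
 [ 88  92  89  91  89  94 121 147 147 148 149 143 127  99  66  68  68  70
   71  70]
 [ 92  89  95  93  91  94 121 148 150 150 147 149 134  98  65  66  69  68
   69  69]]
mouth [ 0.5312 -0.0676  0.118 ] tool [ -2.52 -32.32 137.58]
bar [ 0.564  -0.0711  0.118 ] tool [ -2.51 -65.27 137.58]
tip [ 0.4989 -0.064   0.1216] tool [ -2.62   0.18 133.98]
```

```bash
python3 -m crank '[{"xyz":[-0.042,0,0.7],"delta_rot":[0,0,0],"claw":1},{"xyz":[-0.042,0,1.6],"delta_rot":[0,0,0],"claw":1},{"xyz":[-0.042,0,2.4],"delta_rot":[0,0,0],"claw":1},{"xyz":[-0.042,0,2.8],"delta_rot":[0,0,0],"claw":1},{"xyz":[-0.042,-0.2,2.8],"delta_rot":[0,0,0],"claw":1},{"xyz":[-0.042,-0.4,2.8],"delta_rot":[0,0,0],"claw":1},{"xyz":[-0.042,-0.6,2.8],"delta_rot":[0,0,0],"claw":1},{"xyz":[-0.042,-0.8,2.8],"delta_rot":[0,0,0],"claw":1},{"xyz":[-0.042,-0.85,2.8],"delta_rot":[0,0,0],"claw":1},{"xyz":[-0.042,-0.85,2.8],"delta_rot":[0,0,0],"claw":1}]' 50
python3 -m crank '[{"xyz":[0,-0.06,0],"delta_rot":[0,0,0],"claw":1},{"xyz":[0,-0.12,0],"delta_rot":[0,0,0],"claw":1},{"xyz":[0,-0.18,0],"delta_rot":[0,0,0],"claw":1},{"xyz":[0,-0.18,0],"delta_rot":[0,0,0],"claw":1}]' 50
```

```text
time_s: 6.58
tcp_pos: [0.5245, -0.0674, 0.1719]
eef_rot: [180.0, 0.0, -96.0]
contact_force: [-0.1, 0.1, -1.4]
gripper_width: 0.02
gripper_force: 50.0
time_s: 7.08
tcp_pos: [0.5299, -0.068, 0.1719]
eef_rot: [180.0, -0.0, -96.0]
contact_force: [-0.7, -0.4, -0.4]
gripper_width: 0.0198
gripper_force: 50.0
```

```bash
python3 -m crank '[{"xyz":[0,-0.05,0],"delta_rot":[0,0,0],"claw":1},{"xyz":[0,-0.1,0],"delta_rot":[0,0,0],"claw":1},{"xyz":[0,-0.1,0],"delta_rot":[0,0,0],"claw":1}]' 50
python3 -m crank '[{"xyz":[0,-0.05,0],"delta_rot":[0,0,0],"claw":1},{"xyz":[0,-0.1,0],"delta_rot":[0,0,0],"claw":1},{"xyz":[0,-0.1,0],"delta_rot":[0,0,0],"claw":1}]' 50
```

```text
time_s: 7.45
tcp_pos: [0.5329, -0.0683, 0.1719]
eef_rot: [180.0, -0.0, -96.0]
contact_force: [0.3, 0.7, -1.6]
gripper_width: 0.0195
gripper_force: 50.0
time_s: 7.82
tcp_pos: [0.5359, -0.0686, 0.1719]
eef_rot: [-180.0, -0.0, -96.0]
contact_force: [1.2, 0.0, -0.5]
gripper_width: 0.0201
gripper_force: 50.0
```

```bash
python3 -m crank '[{"xyz":[0,-0.1,0],"delta_rot":[0,0,0],"claw":1},{"xyz":[0,-0.2,0],"delta_rot":[0,0,0],"claw":1},{"xyz":[0,-0.3,0],"delta_rot":[0,0,0],"claw":1},{"xyz":[0,-0.3,0],"delta_rot":[0,0,0],"claw":1}]' 50
python3 -m crank '[{"xyz":[0,-0.07,0],"delta_rot":[0,0,0],"claw":1},{"xyz":[0,-0.14,0],"delta_rot":[0,0,0],"claw":1},{"xyz":[0,-0.14,0],"delta_rot":[0,0,0],"claw":1}]' 50
python3 -m crank '[{"xyz":[0,-0.06,0],"delta_rot":[0,0,0],"claw":1},{"xyz":[0,-0.12,0],"delta_rot":[0,0,0],"claw":1},{"xyz":[0,-0.12,0],"delta_rot":[0,0,0],"claw":1}]' 50
```

```text
time_s: 8.32
tcp_pos: [0.545, -0.0696, 0.1719]
eef_rot: [180.0, -0.0, -96.0]
contact_force: [-0.1, -0.4, -0.3]
gripper_width: 0.0195
gripper_force: 50.0
time_s: 8.7
tcp_pos: [0.5485, -0.0701, 0.1717]
eef_rot: [179.9, -0.0, -96.0]
contact_force: [-1.9, 0.1, 0.6]
gripper_width: 0.02
gripper_force: 50.0
time_s: 9.07
tcp_pos: [0.5526, -0.0704, 0.1718]
eef_rot: [180.0, -0.0, -96.0]
contact_force: [-1.6, -1.0, -1.6]
gripper_width: 0.0197
gripper_force: 50.0
```

```bash
python3 -m crank '[{"xyz":[0,-0.05,0],"delta_rot":[0,0,0],"claw":1},{"xyz":[0,-0.1,0],"delta_rot":[0,0,0],"claw":1},{"xyz":[0,-0.1,0],"delta_rot":[0,0,0],"claw":1}]' 50
python3 -m crank '[{"xyz":[0,-0.04,0],"delta_rot":[0,0,0],"claw":1},{"xyz":[0,-0.08,0],"delta_rot":[0,0,0],"claw":1},{"xyz":[0,-0.08,0],"delta_rot":[0,0,0],"claw":1}]' 50
python3 -m crank '[{"xyz":[0,-0.03,0],"delta_rot":[0,0,0],"claw":1},{"xyz":[0,-0.05,0],"delta_rot":[0,0,0],"claw":1},{"xyz":[0,-0.05,0],"delta_rot":[0,0,0],"claw":1}]' 50
```

```text
time_s: 9.45
tcp_pos: [0.5563, -0.0707, 0.1723]
eef_rot: [-179.9, 0.0, -96.0]
contact_force: [-0.7, -0.8, -1.7]
gripper_width: 0.0199
gripper_force: 50.0
time_s: 9.82
tcp_pos: [0.5582, -0.0709, 0.1721]
eef_rot: [-180.0, 0.0, -96.0]
contact_force: [-0.4, -0.3, -0.1]
gripper_width: 0.0196
gripper_force: 50.0
time_s: 10.2
tcp_pos: [0.5596, -0.0711, 0.172]
eef_rot: [-180.0, 0.0, -96.0]
contact_force: [-1.4, -0.6, -0.6]
gripper_width: 0.0197
gripper_force: 50.0
```

```bash
python3 -m crank '[{"xyz":[0,-0.02,0],"delta_rot":[0,0,0],"claw":1},{"xyz":[0,-0.03,0],"delta_rot":[0,0,0],"claw":1},{"xyz":[0,-0.03,0],"delta_rot":[0,0,0],"claw":1}]' 50
python3 -m crank '[{"xyz":[0,-0.02,0],"delta_rot":[0,0,0],"claw":1},{"xyz":[0,-0.03,0],"delta_rot":[0,0,0],"claw":1},{"xyz":[0,-0.03,0],"delta_rot":[0,0,0],"claw":1}]' 50
```

```text
time_s: 10.58
tcp_pos: [0.5605, -0.0711, 0.1721]
eef_rot: [-180.0, 0.0, -96.0]
contact_force: [0.4, 0.6, -0.9]
gripper_width: 0.0197
gripper_force: 50.0
time_s: 10.95
tcp_pos: [0.5612, -0.0713, 0.1719]
eef_rot: [180.0, 0.0, -96.0]
contact_force: [0.0, 0.2, 0.3]
gripper_width: 0.0198
gripper_force: 50.0
```

```bash
python3 -m crank '[{"xyz":[0,-0.02,0],"delta_rot":[0,0,0],"claw":1},{"xyz":[0,-0.03,0],"delta_rot":[0,0,0],"claw":1},{"xyz":[0,-0.03,0],"delta_rot":[0,0,0],"claw":1}]' 50
python3 -m crank '[{"xyz":[0,-0.02,0],"delta_rot":[0,0,0],"claw":1},{"xyz":[0,-0.03,0],"delta_rot":[0,0,0],"claw":1},{"xyz":[0,-0.03,0],"delta_rot":[0,0,0],"claw":1}]' 50
```

```text
time_s: 11.32
tcp_pos: [0.5618, -0.0714, 0.1719]
eef_rot: [180.0, -0.0, -96.0]
contact_force: [-0.9, 0.8, -0.4]
gripper_width: 0.0197
gripper_force: 50.0
time_s: 11.7
tcp_pos: [0.562, -0.0715, 0.1717]
eef_rot: [179.9, -0.0, -96.0]
contact_force: [-4.9, 1.5, 2.0]
gripper_width: 0.0197
gripper_force: 50.0
```

```bash
python3 -m crank '[{"xyz":[0,-0.02,0],"delta_rot":[0,0,0],"claw":1},{"xyz":[0,-0.02,0],"delta_rot":[0,0,0],"claw":1}]' 50
python3 - <<'E'
from h import *
c=cam("wrist");g=c["img"];s=cam("side")["img"]
a=cv2.resize(g[120:280,180:340],(560,560),interpolation=cv2.INTER_CUBIC)
b=cv2.resize(s[165:325,170:295],None,fx=3.5,fy=3.5,interpolation=cv2.INTER_CUBIC)
b=b[:,:240*2][:, :];o=np.hstack([cv2.resize(a,(400,400)),cv2.resize(b,(313,400))]);cv2.imwrite("pics/c4.png",o)
E
```

```text
time_s: 11.95
tcp_pos: [0.5622, -0.0716, 0.1716]
eef_rot: [179.8, -0.0, -96.0]
contact_force: [-6.4, 1.1, 2.8]
gripper_width: 0.0193
gripper_force: 50.0
```

View pics/c4.png

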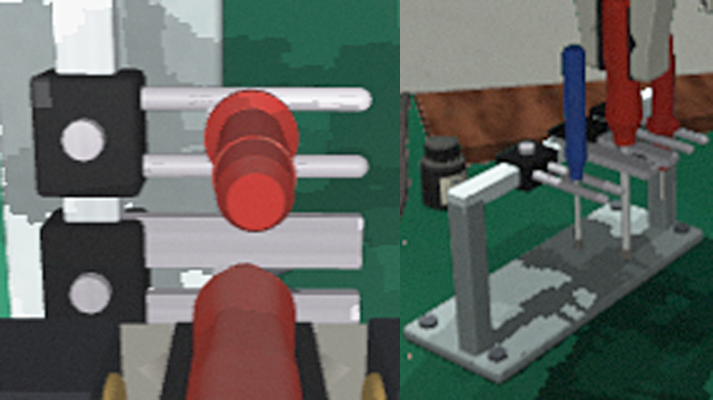

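The driver's shank (right panel, about (625,200)) sits between the middle prongs, against the crossbar. The handle is just above the prongs and both neighbours are hanging undisturbed. Now I let it down.

```bash
python3 -m crank '[{"xyz":[0,0.03,0],"delta_rot":[0,0,0],"claw":1},{"xyz":[0,0.03,0.05],"delta_rot":[0,0,0],"claw":1},{"xyz":[0,0.03,0.1],"delta_rot":[0,0,0],"claw":1},{"xyz":[0,0.03,0.13],"delta_rot":[0,0,0],"claw":1},{"xyz":[0,0.03,0.13],"delta_rot":[0,0,0],"claw":1}]' 50
python3 -m crank '[{"xyz":[0,0,0.02],"delta_rot":[0,0,0],"claw":1},{"xyz":[0,0,0.02],"delta_rot":[0,0,0],"claw":1}]' 50
```

```text
time_s: 12.68
tcp_pos: [0.562, -0.0716, 0.1678]
eef_rot: [179.9, -0.0, -96.0]
contact_force: [-5.4, 0.8, 0.9]
gripper_width: 0.0197
gripper_force: 50.0
time_s: 12.92
tcp_pos: [0.562, -0.0716, 0.1672]
eef_rot: [179.9, -0.0, -96.0]
contact_force: [-6.3, 1.0, 3.2]
gripper_width: 0.0196
gripper_force: 50.0
```

```bash
python3 -m crank '[{"xyz":[0,0,0.02],"delta_rot":[0,0,0],"claw":1},{"xyz":[0,0,0.02],"delta_rot":[0,0,0],"claw":1}]' 50
python3 -m crank '[{"xyz":[0,0,0.02],"delta_rot":[0,0,0],"claw":1},{"xyz":[0,0,0.02],"delta_rot":[0,0,0],"claw":1}]' 50
```

```text
time_s: 13.18
tcp_pos: [0.562, -0.0716, 0.1667]
eef_rot: [179.9, -0.0, -96.0]
contact_force: [-5.5, -0.1, 2.8]
gripper_width: 0.0197
gripper_force: 50.0
time_s: 13.42
tcp_pos: [0.562, -0.0716, 0.1663]
eef_rot: [179.9, -0.0, -96.0]
contact_force: [-6.9, -0.0, 4.6]
gripper_width: 0.0198
gripper_force: 50.0
```

```bash
python3 -m crank '[{"xyz":[0,0,0.02],"delta_rot":[0,0,0],"claw":1},{"xyz":[0,0,0.02],"delta_rot":[0,0,0],"claw":1}]' 50
python3 -m crank '[{"xyz":[0,0,0.02],"delta_rot":[0,0,0],"claw":1},{"xyz":[0,0,0.02],"delta_rot":[0,0,0],"claw":1}]' 50
```

```text
time_s: 13.68
tcp_pos: [0.562, -0.0716, 0.1662]
eef_rot: [179.9, -0.0, -96.0]
contact_force: [-7.5, 1.5, 7.3]
gripper_width: 0.0199
gripper_force: 50.0
time_s: 13.92
tcp_pos: [0.562, -0.0717, 0.1661]
eef_rot: [180.0, -0.0, -96.0]
contact_force: [-8.8, 1.9, 11.4]
gripper_width: 0.02
gripper_force: 50.0
```

```bash
python3 -m crank '[{"xyz":[0,0.02,-0.02],"delta_rot":[0,0,0],"claw":1},{"xyz":[0,0.04,-0.03],"delta_rot":[0,0,0],"claw":1},{"xyz":[0,0.04,-0.03],"delta_rot":[0,0,0],"claw":1}]' 20
python3 -m crank '[{"xyz":[0,0,0],"delta_rot":[0,0,0],"claw":0.7},{"xyz":[0,0,0],"delta_rot":[0,0,0],"claw":0.5},{"xyz":[0,0,0],"delta_rot":[0,0,0],"claw":0.4},{"xyz":[0,0,0],"delta_rot":[0,0,0],"claw":0.4},{"xyz":[0,0,0],"delta_rot":[0,0,0],"claw":0.4},{"xyz":[0,0,0],"delta_rot":[0,0,0],"claw":0.4}]'
```

```text
time_s: 14.3
tcp_pos: [0.5618, -0.0715, 0.1663]
eef_rot: [-180.0, -0.0, -96.0]
contact_force: [-3.6, -1.0, 4.7]
gripper_width: 0.02
gripper_force: 20.0
time_s: 15.05
tcp_pos: [0.5614, -0.0713, 0.166]
eef_rot: [-180.0, 0.0, -96.0]
contact_force: [0.9, 0.2, -0.6]
gripper_width: 0.0523
gripper_force: 0.0
```

Next I raise and back away, then look.

```bash
python3 -m crank '[{"xyz":[0,0,-0.3],"delta_rot":[0,0,0],"claw":0.4},{"xyz":[0,0,-0.8],"delta_rot":[0,0,0],"claw":0.4},{"xyz":[0,0,-1.4],"delta_rot":[0,0,0],"claw":0.4},{"xyz":[0,0,-2.2],"delta_rot":[0,0,0],"claw":0.4},{"xyz":[0,0,-3.2],"delta_rot":[0,0,0],"claw":0.4},{"xyz":[0,0,-3.2],"delta_rot":[0,0,0],"claw":0.4},{"xyz":[0,1,-3.2],"delta_rot":[0,0,0],"claw":0.4},{"xyz":[-0.4,2,-3.2],"delta_rot":[0,0,0],"claw":0.4},{"xyz":[-0.4,2,-3.2],"delta_rot":[0,0,0],"claw":0.4},{"xyz":[-0.4,2,-3.2],"delta_rot":[0,0,0],"claw":0.4}]'
python3 - <<'E'
from h import *
c=cam("wrist");g=c["img"];s=cam("side")["img"]
print(proj(c,[.562,-.07,.167]))
a=cv2.resize(g[80:280,110:310],(450,450),interpolation=cv2.INTER_CUBIC)
b=cv2.resize(s[165:325,170:295],(350,450),interpolation=cv2.INTER_CUBIC)
cv2.imwrite("pics/c5.png",np.hstack([a,b]))
E
```

```text
time_s: 16.3
tcp_pos: [0.5033, -0.053, 0.2625]
eef_rot: [-179.9, 0.0, -96.0]
contact_force: [0.2, -0.7, -0.1]
gripper_width: 0.0526
gripper_force: 0.0
(np.float64(198.641611178098), np.float64(199.6300274213431))
```

View pics/c5.png

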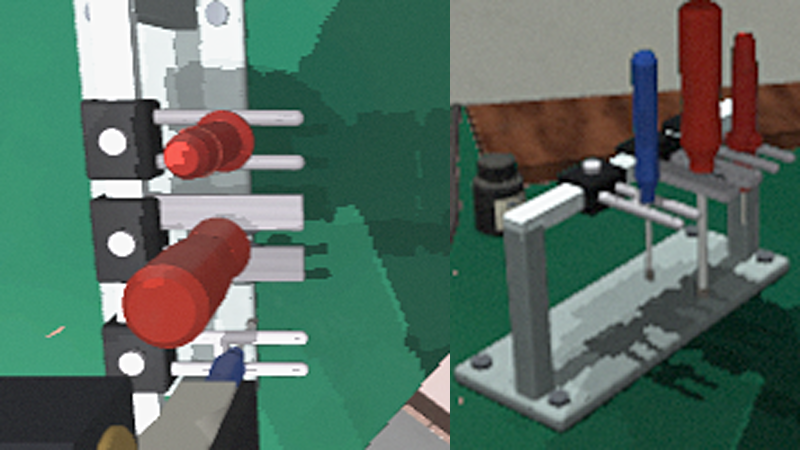

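The large driver hangs upright on the middle hook with its handle resting on the prongs. Both neighbours are in place and the gripper is clear.

```bash
python3 -c "
from plant import job;print(job.close_job())"
```

```text
the job is handed in; nothing more can be done
None
```

The large screwdriver hangs upright and released on the middle hook, with both neighbours still hanging; the highest force read was about 9 N toward the rack. I inferred that the catches closed from the catch resistance fading before the crossbar stopped the shank, because the catches can't be seen or read directly. The job is handed in.

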